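Pack the cabinet-knob return at the hall console

TASK

Get the hardware return ready for the post: put every loose brass knob into the tray, one to a well, then set the steel cover over the tray and press it down at both ends until it is fully home all round. Stand the flat carton upright on its short thin edge in the slot of the post stand, and leave the other things on the console where they are.

Things in the scene. Friction and masses are not known exactly. Their poses are not given: they have to be found in the camera images.
- knob0_mid (a point): A loose brass cabinet knob (some of the six are absent), 45 g, 28 mm tall: round foot 22 mm across, thin stem, round head 32 mm across from 15 to 25 mm up, bevelled above. Starts standing on its foot. The point is on its axis, 14 mm above the foot's underside; z runs from foot to head.
- knob1_mid (a point): Another such knob, same size and axes; may be absent.
- knob2_mid (a point): Another such knob, same size and axes; may be absent.
- knob3_mid (a point): Another such knob, same size and axes; may be absent.
- knob4_mid (a point): Another such knob, same size and axes; may be absent.
- knob5_mid (a point): Another such knob, same size and axes; may be absent.
- tray: Packing tray, immovable: aluminium flange 160 (x) x 210 (y) x 8 mm; on it a wooden block 126 (x) x 176 (y) mm, top 24 mm above the table, with six square wells 36 x 36 mm, 12 mm deep, in two rows of three. Origin: centre of the underside, on the table. The cover goes over the block, its rim down onto the flange.
- well0 (a point): Centre of the floor of a well of the tray; the others are well1 to well5. In the tray's frame they lie at x -32 (well0-2) or +32 mm (well3-5), y -58, 0, 58 mm, z 12 mm. Axes as the tray.
- well1 (a point): Centre of the floor of another well.
- well2 (a point): Centre of the floor of another well.
- well3 (a point): Centre of the floor of another well.
- well4 (a point): Centre of the floor of another well.
- well5 (a point): Centre of the floor of another well.
- cover: Loose steel cover of the tray, open below, 250 g: 140 (x) x 190 (y) x 42 mm outside, 132 x 182 inside, 38 deep; on top a bar handle 12 mm thick (x), 76 long (y), 42 to 72 mm above the origin. Origin: centre of its lower rim; axes match the tray's when on (a half turn is as good). It clears the block by 3 mm all round. Home: origin 8 mm above the tray's; unpressed it sits 7 mm proud on the catches.
- catch_left (a joint): Stiff black push catch on the flange under the cover's rim, 70 mm long, mid +y side of the tray (y +93.5 mm). 0 = up (top 15 mm above the table), 0.007 = fully down, level with the flange. The cover's rim pushes it down when the cover is pressed above it with about 9 N; no spring, it stays where left; the cover's weight alone does not move it.
- catch_right (a joint): Stiff black push catch on the flange under the cover's rim, 70 mm long, mid -y side of the tray (y -93.5 mm). 0 = up (top 15 mm above the table), 0.007 = fully down, level with the flange. The cover's rim pushes it down when the cover is pressed above it with about 9 N; no spring, it stays where left; the cover's weight alone does not move it.
- carton: A closed flat carton 96 (x) x 64 (y) x 26 (z) mm, 160 g, starts lying flat on its broad side. Origin: centre of the broad underside; x is the long way.
- carton_center (a point): The middle of the carton, 13 mm above its origin; axes as the carton.
- rack: The post stand, immovable: a plate 100 (x) x 110 (y) x 8 mm with one slot, 84 mm long (x) by 34 mm wide (y) inside, its floor 8 mm and its wall tops 38 mm above the table; walls 4 mm. Origin: centre of the underside; the slot is centred on it.
- fob: Bystander: black car key fob, 34 x 22 x 13 mm, between tray and post stand. Leave alone.
- balm: Bystander: small jar with a metal cap, 34 mm across, 34 mm tall, among the knobs. Leave alone.
- bowl: Bystander: glass bowl 110 mm across, 50 mm tall. Leave alone.
- tape_measure: Bystander: tape measure 60 x 60 x 34 mm. Leave alone.
- screwdriver: Bystander: screwdriver 170 mm long. Leave alone.
Mind the look-alikes: they are no part of the job. What is shaped like the part that bears knob4_mid but orange or red is not meant.

How it is judged:
On the way, in this order (a step that is already met when the one before it is completed fails the run):
1. every knob that is present is in a well of the tray ((horizontal distance between knob0_mid and well0 below 0.014 m or horizontal distance between knob0_mid and well1 below 0.014 m or horizontal distance between knob0_mid and well2 below 0.014 m or horizontal distance between knob0_mid and well3 below 0.014 m or horizontal distance between knob0_mid and well4 below 0.014 m or horizontal distance between knob0_mid and well5 below 0.014 m) and z of each of knob0_mid, knob1_mid, knob2_mid, knob3_mid, knob4_mid, knob5_mid in the frame of tray below 0.034 m and (horizontal distance between knob1_mid and well0 below 0.014 m or horizontal distance between knob1_mid and well1 below 0.014 m or horizontal distance between knob1_mid and well2 below 0.014 m or horizontal distance between knob1_mid and well3 below 0.014 m or horizontal distance between knob1_mid and well4 below 0.014 m or horizontal distance between knob1_mid and well5 below 0.014 m) and (horizontal distance between knob2_mid and well0 below 0.014 m or horizontal distance between knob2_mid and well1 below 0.014 m or horizontal distance between knob2_mid and well2 below 0.014 m or horizontal distance between knob2_mid and well3 below 0.014 m or horizontal distance between knob2_mid and well4 below 0.014 m or horizontal distance between knob2_mid and well5 below 0.014 m) and (horizontal distance between knob3_mid and well0 below 0.014 m or horizontal distance between knob3_mid and well1 below 0.014 m or horizontal distance between knob3_mid and well2 below 0.014 m or horizontal distance between knob3_mid and well3 below 0.014 m or horizontal distance between knob3_mid and well4 below 0.014 m or horizontal distance between knob3_mid and well5 below 0.014 m) and (horizontal distance between knob4_mid and well0 below 0.014 m or horizontal distance between knob4_mid and well1 below 0.014 m or horizontal distance between knob4_mid and well2 below 0.014 m or horizontal distance between knob4_mid and well3 below 0.014 m or horizontal distance between knob4_mid and well4 below 0.014 m or horizontal distance between knob4_mid and well5 below 0.014 m) and (horizontal distance between knob5_mid and well0 below 0.014 m or horizontal distance between knob5_mid and well1 below 0.014 m or horizontal distance between knob5_mid and well2 below 0.014 m or horizontal distance between knob5_mid and well3 below 0.014 m or horizontal distance between knob5_mid and well4 below 0.014 m or horizontal distance between knob5_mid and well5 below 0.014 m)), for 0.2 s.
2. the cover is on the tray and pressed fully home, both catches down (x of cover in the frame of tray between -0.007 and 0.007 m and y of cover in the frame of tray between -0.007 and 0.007 m and z of cover in the frame of tray below 0.0105 m and angle between the z axis of cover and the z axis of tray, either way round below 0.02 rad and value of joint each of catch_left, catch_right above 0.0055 m), for 0.2 s.
At the end, for the whole second after the job is handed in: Each knob present in its own well, mid within 14 mm of its centre and under 34 mm; cover home: under 10.5 mm above the tray origin, within 7 mm in x, y, level to 0.02 rad, both catches past 5.5 mm; carton on its short edge in the slot, upright to 0.14 rad, within 20 (x) and 12 mm (y); at rest (all of step 1 and all of step 2 and angle between the x axis of carton and the z axis of rack, either way round below 0.14 rad and x of carton_center in the frame of rack between -0.02 and 0.02 m and y of carton_center in the frame of rack between -0.012 and 0.012 m and z of carton_center in the frame of rack between 0.05 and 0.061 m and linear speed of each of cover, carton below 0.02 m/s); the robot touches nothing.
It fails at once if a bystander (fob, jar, bowl, tape measure, screwdriver) is moved more than 5 cm (distance of any of fob, balm, bowl, tape_measure, screwdriver from where it was at the start of the episode above 0.05 m).
Of knob0, knob1, knob2, knob3, knob4, knob5 only 4 to 6 are there at a start; the rules pass over those that are not, and their reading is None.
At some moment in a run one of knob0, knob1, knob2, knob3, knob4, knob5, carton may be knocked a few centimetres aside while the robot is not near it.
Once in a run the grip may slacken for a moment while it holds something.
It also fails if it takes over 210 s, if anything falls off the work surface, if the arm or the gripper's body presses on something with over 40 N, if the wrist force passes 120 N, or if a joint passes its speed limit or range.

ROBOT

A 7-joint arm with a two-finger parallel gripper is mounted at the origin on the work surface. World frame = base frame: x ahead of the robot, y to its left, z up, the work surface at z = 0. Lengths are in m, angles in rad, forces in N, time in s.
With the tool pointing down it reaches from about 0.4 to 0.925 m from the base axis. Payload 5.6 kg.
Tool frame: the origin (TCP) lies at the very end of the fingers, on their centre line; the grasp point (between the pads) lies ctrl.grip_point_offset behind it (ctrl.grip_point_offset is the distance from the TCP to the grasp point, in m); z points along the fingers, y is the line along which they close (so a half turn about z gives the same grasp; the last joint's range is limited). The gripper opens to 85 mm and grips with 20 to 120 N. Pads are 22 mm wide; open, the fingers measure 114 mm over their backs; the gripper's body (76 mm by 85 mm) begins 54 mm behind the grasp point. The pads swing forward as they close: fully open they stand 13 mm farther back than shut.
Start: joints at [1.196, 0.468, -0.012, 1.603, 0.006, 1.071, -0.056], TCP at [0.212, -0.615, 0.231] pointing down, gripper open.
Joint ranges: [-2.53, 2.53], [-0.31, 2.02], [-1.57, 1.55], [0.28, 2.44], [-1.29, 4.43], [0.15, 1.84], [-2.92, 2.92]. Speed limits (rad/s): [2.57, 2.57, 3.14, 3.14, 3.14, 3.14, 3.14].

INTERFACE

Orientations are given as a unit quaternion [w, x, y, z].
In Python, from bench import ctrl gives the robot as it stands.
- The arm moves only by the tool send_rows, never from a script. Its argument "moves" is a list that holds one entry, the list of rows, each a list of 7 numbers: the shift along the world's x, y, z in m, then the turn, a rotation vector about the world's x, y, z in rad, then the finger opening in m, from 0 to 0.0854. A call has 1 to 8 rows; each row is the pose to reach, as a shift and turn from the pose commanded when the call began; what a row does not reach only later rows make up. A row lasts 1/12 s, in which the tool goes at most 41.7 mm and 7.16 degrees, less where a joint would pass 70% of its speed; a pose out of reach is approached as far as the arm can. A call with a gripper value outside its range is refused whole. The fingers move at their own pace and stop on an object; "squeeze" is the grip in N (left out, the last holds). Time passes only in rows, so rows that repeat a pose let the fingers close. It gives the time, the measured TCP pose, the force, the opening and the grip force at its end, in the units of the state.
- ctrl.read_state(): the state, without advancing time (a new reading comes with each control period).
- ctrl.read_camera(name): name is "scene" or "top" or "wrist"; returns the picture (384x512x3 uint8, blue, green, red); there is no depth.
- ctrl.camera_model(name): a dict with "fovy" (degrees; the focal length in pixels is half the picture's height over the tangent of half this angle, whatever the lens; pixels are square), "cx", "cy" (the principal point, pixels), "extrinsics" (4x4, takes a point from world to camera coordinates); the wrist camera has in their place "hand_eye" (4x4, takes a point from camera to tool coordinates, whose origin is the TCP and whose axes are the flange's). Camera axes: x right, y down, z forward; pixel columns grow to the right and rows downward; lengths in m; the calibration is good to about 2 mm. A picture is of the moment at which its call begins: read the wrist's pose just before it. camera_model takes no time and is no camera call.
- ctrl.finish_job(): hands the job in; it is judged then, once.
The state is a dict: "clock": time; "joint_positions": joint angles; "dq": joint speeds; "tau": joint torques, N m; "position": TCP position; "tcp_rot": TCP orientation; "contact_force": force on the tool from outside, world axes, zero at the start; "torque": the same for the moment, N m; "grip_width": finger opening in m; "grasp_force": force on a finger pad.
Only numpy, scipy, OpenCV 4.12 (cv2) and the standard library are available. Lean on these libraries where they do the work, as an engineer would, in place of code of your own. Each camera call takes 0.05 s, during which the arm holds its last target. There are 200 camera calls.

## Working session

There is one attempt and no reset: what is moved stays moved. The work goes in short steps, Python scripts to look and compute and a tool call to move; the robot and the scene stay as the last step left them, time stands still between calls to the robot, and variables do not carry over. Pictures are saved under pics/ and viewed, at most 14 in all, crops included, and the job is handed in when it is done.

Besides the shell and the picture viewer there is one more tool, called after "Emit:" by a JSON object that holds its "api" and its "payload". send_rows: Moves the arm, as the interface text tells. Its arguments: {"type":"object","properties":{"moves":{"type":"array"},"squeeze":{"type":"number"}},"required":["moves"]}

```bash
mkdir -p pics; ls; python3 - <<'E'
from bench import ctrl
import cv2,numpy as np
np.set_printoptions(precision=4,suppress=True)
s=ctrl.read_state()
for k,v in s.items(): print(k,np.round(v,4))
print(ctrl.grip_point_offset)
for n in("scene","top","wrist"):
    print(n,ctrl.camera_model(n)); cv2.imwrite(f"pics/{n}0.png",ctrl.read_camera(n))
E
```

```text
pics
clock 0.0
joint_positions [ 1.196   0.4684 -0.0116  1.6036  0.006   1.0714 -0.0563]
dq [ 0.0006  0.0017  0.0006 -0.0002  0.0014 -0.0015  0.0001]
tau [ -0.0001 -53.2393   0.0212 -25.1307   0.0114   0.0078   0.    ]
position [ 0.2115 -0.614   0.2303]
tcp_rot [-0.0009  0.9863  0.1651 -0.0002]
contact_force [-0.2235  0.0506  0.2757]
torque [0.0342 0.0328 0.0278]
grasp_force 0.0
grip_width 0.0853
0.0187
scene {'fovy': 57.20962712366147, 'cx': 262.030132248545, 'cy': 189.6887984054589, 'extrinsics': array([[ 0.0699,  0.9975,  0.004 , -0.1235],
       [ 0.6719, -0.0441, -0.7394, -0.3319],
       [-0.7374,  0.0544, -0.6733,  1.4097],
       [ 0.    ,  0.    ,  0.    ,  1.    ]])}
top {'fovy': 48.10505303627072, 'cx': 260.5576343733098, 'cy': 190.74501462717214, 'extrinsics': array([[-0.1023, -0.9948, -0.0026,  0.113 ],
       [-0.9721,  0.1005, -0.2122,  0.5679],
       [ 0.2113, -0.0192, -0.9772,  1.1367],
       [ 0.    ,  0.    ,  0.    ,  1.    ]])}
wrist {'fovy': 69.57961433888397, 'cx': 255.38728523597868, 'cy': 192.5582476451661, 'hand_eye': array([[ 0.0009, -0.9631, -0.269 ,  0.0681],
       [ 1.    ,  0.0011, -0.0004, -0.0004],
       [ 0.0007, -0.269 ,  0.9631, -0.1426],
       [ 0.    ,  0.    ,  0.    ,  1.    ]])}
```

View pics/top0.png

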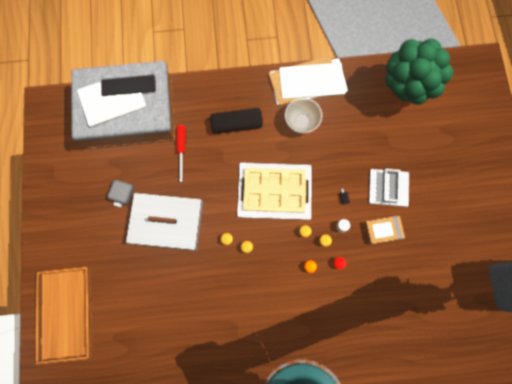

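View pics/scene0.png

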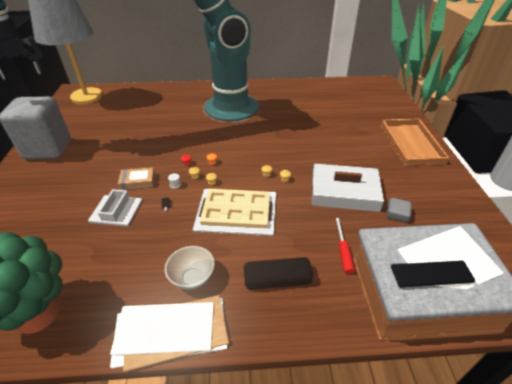

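Top view: four brass-yellow knobs at (227,239), (247,247), (305,231) and (326,240). The look-alikes are orange at (310,267) and red at (340,263), and the jar is at (344,226). The tray is at (275,191), the cover at (164,221), the carton at (385,230) and the post stand at (389,187). I choose the four yellow ones; next I measure them.

```bash
cat > h.py <<'E'
from bench import ctrl
import cv2,numpy as np
from scipy.spatial.transform import Rotation as R
np.set_printoptions(precision=4,suppress=True)
def cam(n,s=None):
    m=ctrl.camera_model(n); f=192/np.tan(np.radians(m["fovy"]/2))
    if n=="wrist":
        s=s or ctrl.read_state(); T=np.eye(4); q=s["tcp_rot"]
        T[:3,:3]=R.from_quat([q[1],q[2],q[3],q[0]]).as_matrix(); T[:3,3]=s["position"]
        C=T@m["hand_eye"]
    else: C=np.linalg.inv(m["extrinsics"])
    return f,m["cx"],m["cy"],C
def shot(n,name=None):
    s=ctrl.read_state(); c=cam(n,s); im=ctrl.read_camera(n)
    if name: cv2.imwrite(f"pics/{name}.png",im)
    return im,c
def plane(c,uv,z):
    f,cx,cy,C=c; uv=np.atleast_2d(uv).astype(float)
    d=np.c_[(uv[:,0]-cx)/f,(uv[:,1]-cy)/f,np.ones(len(uv))]@C[:3,:3].T
    return C[:3,3]+d*((z-C[2,3])/d[:,2])[:,None]
def proj(c,P):
    f,cx,cy,C=c; p=(np.atleast_2d(P)-C[:3,3])@C[:3,:3]
    return np.c_[f*p[:,0]/p[:,2]+cx,f*p[:,1]/p[:,2]+cy]
def blobs(im,lo,hi,amin=20,amax=1e9):
    m=cv2.inRange(cv2.cvtColor(im,cv2.COLOR_BGR2HSV),np.array(lo),np.array(hi))
    cs,_=cv2.findContours(m,cv2.RETR_EXTERNAL,cv2.CHAIN_APPROX_NONE)
    return [c for c in cs if amin<cv2.contourArea(c)<amax]
def rect(cnt,c,z):
    "min area rect on plane z: centre, sizes (mm), angle of its long side (deg)"
    P=plane(c,cnt[:,0,:],z)[:,:2]; r=cv2.minAreaRect((P*1000).astype(np.float32))
    b=cv2.boxPoints(r); e=[b[1]-b[0],b[2]-b[1]]; e=max(e,key=np.linalg.norm)
    return np.array(r[0])/1000,np.sort(r[1]),np.degrees(np.arctan2(e[1],e[0]))%180
E
python3 - <<'E'
from h import *
for n in("top","scene"):
    im=cv2.imread(f"pics/{n}0.png"); c=cam(n); hsv=cv2.cvtColor(im,cv2.COLOR_BGR2HSV)
    print(n)
    for b in blobs(im,(20,140,120),(32,255,255),15): 
        r=rect(b,c,.02); print("yel",cv2.boundingRect(b),r)
    if n=="top":
        for p in [(227,239),(250,167),(384,230),(370,232),(389,172),(390,187),(150,205),(163,220),(344,196),(344,226),(243,210)]: print(p,hsv[p[1],p[0]])
k=cv2.imread("pics/top0.png"); cv2.imwrite("pics/crop1.png",cv2.resize(k[155:280,115:415],None,fx=2.66,fy=2.66,interpolation=cv2.INTER_CUBIC))
E
```

```text
top
yel (308, 263, 8, 7) (array([ 0.3582, -0.0655]), array([16.42  , 19.4988]), np.float32(84.1229))
yel (242, 242, 11, 10) (array([0.4302, 0.1075]), array([25.1136, 28.0831]), np.float32(84.11842))
yel (321, 235, 10, 11) (array([ 0.4258, -0.1138]), array([25.3051, 28.2496]), np.float32(172.42267))
yel (222, 234, 10, 10) (array([0.4585, 0.1628]), array([25.3151, 25.5251]), np.float32(84.11598))
yel (301, 226, 10, 10) (array([ 0.4581, -0.0612]), array([25.4301, 25.7312]), np.float32(172.98718))
(227, 239) [ 25 182 251]
(250, 167) [ 23  30 251]
(384, 230) [  0   0 254]
(370, 232) [ 17 145 232]
(389, 172) [ 30   6 125]
(390, 187) [ 18   7 180]
(150, 205) [ 24   5 239]
(163, 220) [ 10 153 135]
(344, 196) [174  25  52]
(344, 226) [ 15   2 251]
(243, 210) [ 18  32 226]
scene
yel (207, 174, 8, 6) (array([ 0.4524, -0.0634]), array([21.0412, 23.7097]), np.float32(1.7512536))
yel (281, 170, 8, 7) (array([0.4517, 0.1602]), array([23.0837, 24.7339]), np.float32(128.11093))
yel (190, 169, 8, 4) (array([ 0.4207, -0.1171]), array([14.534 , 22.1875]), np.float32(86.2799))
yel (263, 166, 8, 5) (array([0.423, 0.108]), array([19.7303, 21.7448]), np.float32(86.27836))
yel (71, 90, 25, 11) (array([-0.0913, -0.6095]), array([ 65.7382, 106.5874]), np.float32(51.832237))
yel (88, 88, 12, 5) (array([-0.1407, -0.5713]), array([35.9669, 51.8961]), np.float32(86.45162))
```

View pics/crop1.png

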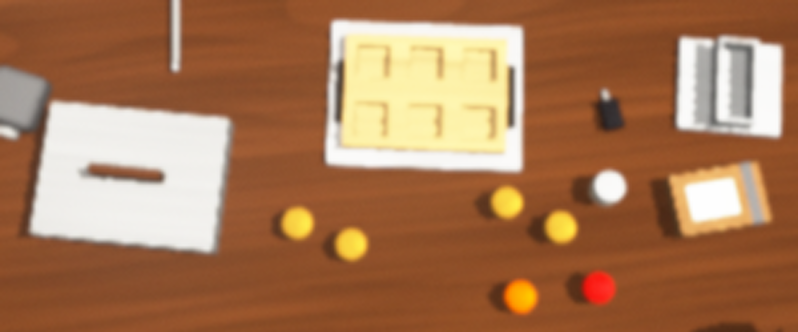

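The crop shows only four yellow knobs, so the orange and red ones are excluded as decoys. The slot of the stand runs top to bottom in the image, which is roughly world x. Now the large parts.

```bash
python3 - <<'E'
from h import *
im=cv2.imread("pics/top0.png"); c=cam("top")
def near(bs,p): return [b for b in bs if cv2.pointPolygonTest(b,p,False)>=0]
W=blobs(im,(0,0,150),(180,75,255),100)
for nm,p,z in(("tray flange",(275,191),.008),("cover",(145,232),.042),("rack",(375,187),.008),("jar",(344,226),.034)):
    for b in near(W,p): print(nm,cv2.boundingRect(b),rect(b,c,z))
for b in near(blobs(im,(18,60,150),(32,200,255),100),(275,191)): print("block",rect(b,c,.024))
hb=[b for b in blobs(im,(0,90,60),(20,255,255),20) if 140<cv2.boundingRect(b)[0]<180 and cv2.boundingRect(b)[2]<45 and 200<cv2.boundingRect(b)[1]<230]
for b in hb: print("handle",cv2.boundingRect(b),rect(b,c,.070))
for b in blobs(im,(10,60,170),(24,200,255),60):
    x,y,w,h=cv2.boundingRect(b)
    if 350<x<420 and 200<y<250: print("carton",(x,y,w,h),rect(b,c,.026))
E
```

```text
tray flange (237, 162, 75, 58) (array([0.5856, 0.0128]), array([164.3622, 214.3109]), np.float32(82.147285))
cover (126, 193, 76, 57) (array([0.524 , 0.3297]), array([144.0212, 197.3061]), np.float32(78.46361))
rack (369, 168, 40, 39) (array([ 0.5628, -0.3199]), array([110.6562, 113.5734]), np.float32(79.02203))
jar (338, 219, 13, 13) (array([ 0.4616, -0.1681]), array([32.4404, 33.1235]), np.float32(37.846207))
block (array([0.5833, 0.0127]), array([124.5718, 180.8841]), np.float32(81.97282))
carton (396, 216, 9, 23) (array([ 0.4406, -0.3286]), array([11.102 , 64.0172]), np.float32(5.0794067))
carton (367, 216, 32, 28) (array([ 0.438 , -0.2748]), array([67.7611, 77.5624]), np.float32(94.004555))
```

Emit:
{"api": "send_rows", "payload": {"moves": [[[0.12,0.31,0.03,0,0,0.62,0.06],[0.12,0.31,0.03,0,0,0.62,0.06],[0.12,0.31,0.03,0,0,0.62,0.06],[0.12,0.31,0.03,0,0,0.62,0.06],[0.12,0.31,0.03,0,0,0.62,0.06],[0.12,0.31,0.03,0,0,0.62,0.06],[0.12,0.31,0.03,0,0,0.62,0.06],[0.12,0.31,0.03,0,0,0.62,0.06]]]}}

```text
clock: 0.82
position: [0.3316, -0.303, 0.2614]
tcp_rot: [0.0, 0.889, 0.458, -0.0]
contact_force: [1.0, -0.0, -0.6]
grip_width: 0.0604
grasp_force: 0.0
```

Emit:
{"api": "send_rows", "payload": {"moves": [[[0.13,0.32,0.0,0,0,0.48,0.055],[0.13,0.32,0.0,0,0,0.48,0.055],[0.13,0.32,0.0,0,0,0.48,0.055],[0.13,0.32,0.0,0,0,0.48,0.055],[0.13,0.32,0.0,0,0,0.48,0.055],[0.13,0.32,0.0,0,0,0.48,0.055],[0.13,0.32,0.0,0,0,0.48,0.055],[0.13,0.32,0.0,0,0,0.48,0.055]]]}}

```text
clock: 1.48
position: [0.4572, 0.0057, 0.2614]
tcp_rot: [0.0, 0.755, 0.656, 0.0]
contact_force: [0.0, -0.9, -0.1]
grip_width: 0.0555
grasp_force: 0.0
```

```bash
python3 - <<'E'
from h import *
im,c=shot("wrist","w1"); s=ctrl.read_state(); print(s["position"],s["tcp_rot"],s["joint_positions"])
for b in blobs(im,(20,140,120),(32,255,255),40): print("yel",cv2.boundingRect(b),rect(b,c,.02))
E
```

```text
[0.4597 0.0145 0.2622] [-0.0006  0.7513  0.6599  0.0033] [ 0.5047  0.167  -0.6598  1.9831  0.1142  1.024  -0.3368]
yel (213, 82, 23, 23) (array([0.4298, 0.1076]), array([26.2189, 29.1486]), np.float32(1.8325478))
yel (231, 31, 20, 17) (array([0.461 , 0.1673]), array([17.1913, 24.3091]), np.float32(168.60205))
```

View pics/w1.png

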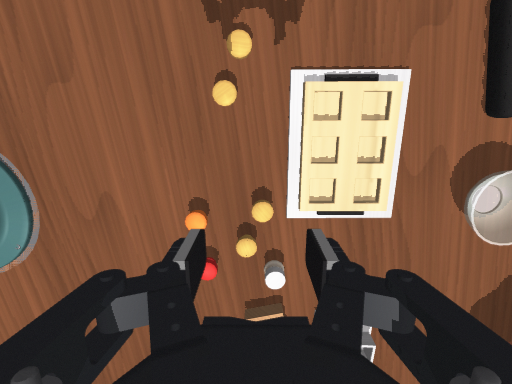

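The wrist view shows the knobs at (239,43), (224,93), (262,211) and (246,247), and the decoys at (196,221) and (208,270). The tray is at (350,143), with its wells all empty.

```bash
python3 - <<'E'
from h import *
im=cv2.imread("pics/w1.png"); c=cam("wrist"); hsv=cv2.cvtColor(im,cv2.COLOR_BGR2HSV)
for p in[(239,43),(224,93),(262,211),(246,247),(196,221),(350,90),(295,150)]: print(p,hsv[p[1],p[0]],plane(c,[p],.02)[0])
for b in blobs(im,(17,110,140),(32,255,255),100,2000): print("yel",cv2.boundingRect(b),rect(b,c,.02))
m=cv2.inRange(hsv,(15,40,150),(32,160,255)); 
for b in blobs(im,(15,30,120),(32,170,255),3000): print("block",cv2.boundingRect(b),rect(b,c,.024))
for b in blobs(im,(0,0,150),(180,100,255),3000): print("flange",cv2.boundingRect(b),rect(b,c,.008))
E
```

```text
(239, 43) [ 21 138 246] [0.4601 0.1737 0.02  ]
(224, 93) [ 21 138 245] [0.432  0.1174 0.02  ]
(262, 211) [ 23 135 249] [ 0.4616 -0.0517  0.02  ]
(246, 247) [ 23 132 251] [ 0.4303 -0.1061  0.02  ]
(196, 221) [ 17 171 253] [ 0.3624 -0.0546  0.02  ]
(350, 90) [ 24  71 250] [0.5966 0.0999 0.02  ]
(295, 150) [165   2 246] [0.5178 0.0311 0.02  ]
yel (236, 238, 21, 19) (array([ 0.4302, -0.1062]), array([30.0863, 30.5585]), np.float32(172.56534))
yel (252, 202, 21, 20) (array([ 0.4615, -0.0526]), array([29.5409, 29.5436]), np.float32(172.5887))
yel (213, 80, 24, 26) (array([0.4326, 0.1177]), array([30.3164, 31.1184]), np.float32(81.58235))
yel (227, 29, 25, 30) (array([0.4599, 0.1729]), array([30.3131, 33.0207]), np.float32(82.398506))
block (299, 81, 104, 130) (array([0.5884, 0.0232]), array([128.8976, 175.4462]), np.float32(82.6187))
flange (287, 69, 125, 150) (array([0.5895, 0.0223]), array([160.625 , 210.4815]), np.float32(82.66214))
```

The arm was still settling when that picture was taken; I retake it at rest.

```bash
python3 - <<'E'
from h import *
ctrl.read_camera("wrist"); ctrl.read_camera("wrist")
print(ctrl.read_state()["position"]); im,c=shot("wrist"); print(ctrl.read_state()["position"])
for b in blobs(im,(17,110,140),(32,255,255),100,2000): print("yel",cv2.boundingRect(b),rect(b,c,.02))
for b in blobs(im,(15,30,120),(32,170,255),3000): print("block",rect(b,c,.024))
for b in blobs(im,(0,0,150),(180,100,255),3000): print("flange",rect(b,c,.008))
E
```

```text
[0.4574 0.0073 0.2612]
[0.4569 0.0049 0.261 ]
yel (236, 240, 20, 19) (array([ 0.4254, -0.1173]), array([29.0956, 30.259 ]), np.float32(82.46621))
yel (252, 203, 21, 20) (array([ 0.4578, -0.062 ]), array([29.5242, 29.594 ]), np.float32(82.504524))
yel (213, 82, 25, 26) (array([0.4298, 0.1074]), array([30.2521, 32.1196]), np.float32(127.863815))
yel (228, 31, 25, 30) (array([0.458, 0.162]), array([30.2233, 32.9688]), np.float32(82.30012))
block (array([0.5845, 0.0113]), array([128.5172, 176.6958]), np.float32(82.23241))
flange (array([0.5857, 0.011 ]), array([159.7587, 210.0006]), np.float32(82.20787))
```

Emit:
{"api": "send_rows", "payload": {"moves": [[[0.001,-0.067,-0.12,0,0,0,0.05],[0.001,-0.067,-0.12,0,0,0,0.05],[0.001,-0.067,-0.12,0,0,0,0.05],[0.001,-0.067,-0.12,0,0,0,0.05],[0.001,-0.067,-0.16,0,0,0,0.05],[0.001,-0.067,-0.2,0,0,0,0.05],[0.001,-0.067,-0.235,0,0,0,0.05],[0.001,-0.067,-0.235,0,0,0,0.05]]]}}

```text
clock: 2.35
position: [0.4534, -0.0636, 0.0214]
tcp_rot: [-0.004, 0.755, 0.656, -0.004]
contact_force: [0.2, -0.4, 0.1]
grip_width: 0.05
grasp_force: 0.0
```

Emit:
{"api": "send_rows", "payload": {"moves": [[[0.002,0.002,-0.01,0,0,0,0.05],[0.002,0.002,-0.01,0,0,0,0.05],[0.002,0.002,-0.01,0,0,0,0.05]]]}}

```text
clock: 2.6
position: [0.4617, -0.0612, 0.0181]
tcp_rot: [0.001, 0.755, 0.656, 0.001]
contact_force: [0.1, -0.0, 0.2]
grip_width: 0.0501
grasp_force: 0.0
```

Emit:
{"api": "send_rows", "payload": {"moves": [[[-0.002,0,-0.004,0,0,0,0.05],[-0.002,0,-0.004,0,0,0,0.025],[-0.002,0,-0.004,0,0,0,0.025],[-0.002,0,-0.004,0,0,0,0.025],[-0.002,0,-0.004,0,0,0,0.025],[-0.002,0,-0.004,0,0,0,0.025]]], "squeeze": 50}}

```text
clock: 3.1
position: [0.4585, -0.0615, 0.0136]
tcp_rot: [0.001, 0.755, 0.656, 0.0]
contact_force: [-1.5, -0.1, 7.9]
grip_width: 0.0296
grasp_force: 48.8
```

Emit:
{"api": "send_rows", "payload": {"moves": [[[0,0,0,0,0,0,0.045],[0,0,0,0,0,0,0.045],[0,0,-0.008,0,0,0,0.045],[0,0,-0.008,0,0,0,0.045],[0,0,-0.008,0,0,0,0.025],[0,0,-0.008,0,0,0,0.025],[0,0,-0.008,0,0,0,0.025],[0,0,-0.008,0,0,0,0.025]]], "squeeze": 50}}

```text
clock: 3.77
position: [0.458, -0.0611, 0.0042]
tcp_rot: [-0.0, 0.755, 0.656, 0.0]
contact_force: [-0.4, 0.5, -0.2]
grip_width: 0.0296
grasp_force: 49.3
```

Emit:
{"api": "send_rows", "payload": {"moves": [[[0,0,0.04,0,0,0,0.025],[0,0,0.06,0,0,0,0.025],[0.04,0.009,0.06,0,0,0,0.025],[0.08,0.018,0.06,0,0,0,0.025],[0.0875,0.0195,0.06,0,0,0,0.025],[0.0875,0.0195,0.06,0,0,0,0.025],[0.0875,0.0195,0.035,0,0,0,0.025],[0.0875,0.0195,0.03,0,0,0,0.025]]]}}

```text
clock: 4.43
position: [0.5426, -0.042, 0.0317]
tcp_rot: [-0.002, 0.755, 0.656, -0.002]
contact_force: [-1.5, 0.0, -0.4]
grip_width: 0.0301
grasp_force: 49.8
```

Emit:
{"api": "send_rows", "payload": {"moves": [[[0,0,-0.004,0,0,0,0.025],[0,0,-0.008,0,0,0,0.025],[0,0,-0.01,0,0,0,0.025],[0,0,-0.01,0,0,0,0.025]]]}}

```text
clock: 4.77
position: [0.5453, -0.0418, 0.0243]
tcp_rot: [-0.0, 0.755, 0.656, -0.0]
contact_force: [0.1, 1.4, 0.4]
grip_width: 0.0299
grasp_force: 49.8
```

Emit:
{"api": "send_rows", "payload": {"moves": [[[0,0,-0.003,0,0,0,0.025],[0,0,-0.003,0,0,0,0.025]]]}}

```text
clock: 4.93
position: [0.5458, -0.0417, 0.0236]
tcp_rot: [0.001, 0.755, 0.656, -0.0]
contact_force: [-6.7, -0.5, 18.5]
grip_width: 0.0297
grasp_force: 59.4
```

Emit:
{"api": "send_rows", "payload": {"moves": [[[0,0,0.003,0,0,0,0.025],[0,0,0.003,0,0,0,0.045],[0,0,0.003,0,0,0,0.045],[0,0,0.003,0,0,0,0.045],[0,0,0.04,0,0,0,0.045],[0,0,0.08,0,0,0,0.05],[0,0,0.12,0,0,0,0.05],[0,0,0.12,0,0,0,0.05]]]}}

```text
clock: 5.6
position: [0.5502, -0.0411, 0.1483]
tcp_rot: [0.004, 0.754, 0.656, 0.004]
contact_force: [1.2, 0.1, 0.7]
grip_width: 0.0503
grasp_force: 0.0
```

```bash
cat > look.py <<'E'
from h import *
import sys
ctrl.read_camera("wrist"); im,c=shot("wrist",sys.argv[1]); s=ctrl.read_state(); print(s["clock"],s["position"])
for b in blobs(im,(17,110,140),(32,255,255),100,4000): print("yel",cv2.boundingRect(b),rect(b,c,.02))
E
python3 look.py w2
```

```text
5.7 [ 0.5465 -0.042   0.1428]
yel (136, 256, 26, 20) (array([ 0.4203, -0.1122]), array([19.8725, 30.0177]), np.float32(45.417408))
yel (236, 176, 35, 32) (array([ 0.5461, -0.0466]), array([32.3107, 34.1998]), np.float32(171.9811))
yel (75, 19, 38, 43) (array([0.4281, 0.1085]), array([31.5676, 32.3152]), np.float32(150.83037))
```

View pics/w2.png

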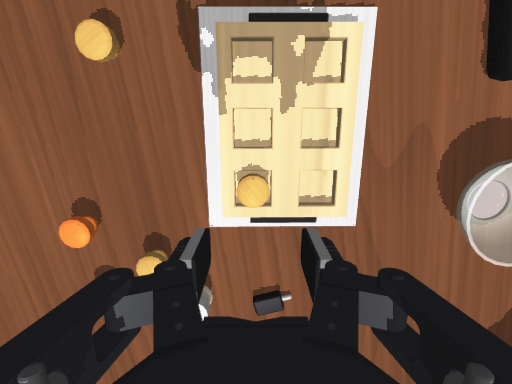

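The first knob is seated in its well at (253,190). Next is the knob near the jar.

Emit:
{"api": "send_rows", "payload": {"moves": [[[-0.04,-0.025,0,0,0,0,0.05],[-0.08,-0.05,-0.02,0,0,0,0.05],[-0.121,-0.0745,-0.04,0,0,0,0.05],[-0.121,-0.0745,-0.07,0,0,0,0.05],[-0.121,-0.0745,-0.1,0,0,0,0.05],[-0.121,-0.0745,-0.125,0,0,0,0.05],[-0.121,-0.0745,-0.136,0,0,0,0.05],[-0.121,-0.0745,-0.136,0,0,0,0.05]]]}}

```text
clock: 6.37
position: [0.4219, -0.1153, 0.0024]
tcp_rot: [-0.003, 0.754, 0.656, -0.002]
contact_force: [0.4, 0.0, -0.3]
grip_width: 0.0496
grasp_force: 0.0
```

Emit:
{"api": "send_rows", "payload": {"moves": [[[0,0,0,0,0,0,0.025],[0,0,0,0,0,0,0.025],[0,0,0,0,0,0,0.025],[0,0,0,0,0,0,0.025],[0,0,0,0,0,0,0.025]]]}}

```text
clock: 6.78
position: [0.4252, -0.1164, 0.0061]
tcp_rot: [0.001, 0.755, 0.656, 0.0]
contact_force: [1.1, 0.7, -0.2]
grip_width: 0.0295
grasp_force: 49.3
```

Emit:
{"api": "send_rows", "payload": {"moves": [[[0,0,0.04,0,0,0,0.025],[0.015,0.005,0.07,0,0,0,0.025],[0.053,0.019,0.075,0,0,0,0.025],[0.091,0.033,0.075,0,0,0,0.025],[0.129,0.046,0.075,0,0,0,0.025],[0.165,0.06,0.075,0,0,0,0.025],[0.1836,0.0661,0.075,0,0,0,0.025],[0.1836,0.0661,0.045,0,0,0,0.025]]]}}

```text
clock: 7.45
position: [0.6174, -0.0468, 0.056]
tcp_rot: [0.005, 0.754, 0.657, 0.007]
contact_force: [1.9, 0.4, -0.6]
grip_width: 0.0299
grasp_force: 49.8
```

Emit:
{"api": "send_rows", "payload": {"moves": [[[0,0,-0.015,0,0,0,0.025],[0,0,-0.022,0,0,0,0.025],[0,0,-0.0255,0,0,0,0.025],[0,0,-0.0255,0,0,0,0.025],[0,0,-0.0255,0,0,0,0.045],[0,0,-0.0255,0,0,0,0.045],[0,0,-0.0255,0,0,0,0.045],[0,0,0.01,0,0,0,0.045]]]}}

```text
clock: 8.12
position: [0.6035, -0.0506, 0.0551]
tcp_rot: [-0.004, 0.755, 0.656, -0.004]
contact_force: [-1.4, -0.5, -0.0]
grip_width: 0.0452
grasp_force: 0.0
```

Emit:
{"api": "send_rows", "payload": {"moves": [[[-0.025,0.022,0.035,0,0,0,0.05],[-0.05,0.045,0.06,0,0,0,0.05],[-0.08,0.07,0.08,0,0,0,0.05],[-0.11,0.097,0.09,0,0,0,0.05],[-0.14,0.123,0.1,0,0,0,0.05],[-0.169,0.148,0.1,0,0,0,0.05],[-0.179,0.158,0.1,0,0,0,0.05],[-0.179,0.158,0.1,0,0,0,0.05]]]}}

```text
clock: 8.78
position: [0.426, 0.1108, 0.1612]
tcp_rot: [0.001, 0.752, 0.659, 0.0]
contact_force: [-0.3, -0.2, 0.4]
grip_width: 0.0499
grasp_force: 0.0
```

```bash
python3 look.py w3
```

```text
8.8833 [0.4294 0.1081 0.161 ]
yel (243, 171, 30, 29) (array([0.4301, 0.1063]), array([30.5234, 30.7924]), np.float32(172.2988))
yel (263, 112, 32, 33) (array([0.4587, 0.1617]), array([31.1441, 31.2551]), np.float32(82.7373))
```

Emit:
{"api": "send_rows", "payload": {"moves": [[[0.0,-0.001,-0.04,0,0,0,0.05],[0.0,-0.001,-0.08,0,0,0,0.05],[0.0,-0.001,-0.115,0,0,0,0.05],[0.0,-0.001,-0.14,0,0,0,0.05],[0.0,-0.001,-0.155,0,0,0,0.05],[0.0,-0.001,-0.155,0,0,0,0.05],[0.0,-0.001,-0.155,0,0,0,0.025],[0.0,-0.001,-0.155,0,0,0,0.025]]]}}

```text
clock: 9.55
position: [0.4302, 0.1067, 0.0059]
tcp_rot: [0.0, 0.755, 0.656, 0.001]
contact_force: [-0.0, 0.1, 0.7]
grip_width: 0.03
grasp_force: 49.4
```

Emit:
{"api": "send_rows", "payload": {"moves": [[[0,0,0,0,0,0,0.025],[0,0,0,0,0,0,0.025],[0,0,0,0,0,0,0.025]]]}}

```text
clock: 9.8
position: [0.4299, 0.1068, 0.0062]
tcp_rot: [0.001, 0.755, 0.656, 0.001]
contact_force: [0.0, 0.4, 1.0]
grip_width: 0.0296
grasp_force: 49.3
```

Emit:
{"api": "send_rows", "payload": {"moves": [[[0,0,0.04,0,0,0,0.025],[0.02,-0.004,0.07,0,0,0,0.025],[0.059,-0.013,0.075,0,0,0,0.025],[0.098,-0.021,0.075,0,0,0,0.025],[0.137,-0.03,0.075,0,0,0,0.025],[0.175,-0.038,0.075,0,0,0,0.025],[0.1947,-0.042,0.075,0,0,0,0.025],[0.1947,-0.042,0.045,0,0,0,0.025]]]}}

```text
clock: 10.47
position: [0.6333, 0.0634, 0.0559]
tcp_rot: [0.005, 0.756, 0.654, 0.006]
contact_force: [1.1, 0.4, 0.5]
grip_width: 0.0301
grasp_force: 49.7
```

Emit:
{"api": "send_rows", "payload": {"moves": [[[0,0,-0.015,0,0,0,0.025],[0,0,-0.022,0,0,0,0.025],[0,0,-0.0255,0,0,0,0.025],[0,0,-0.0255,0,0,0,0.025],[0,0,-0.0255,0,0,0,0.045],[0,0,-0.0255,0,0,0,0.045],[0,0,-0.0255,0,0,0,0.045],[0,0,0.01,0,0,0,0.045]]]}}

```text
clock: 11.13
position: [0.6192, 0.0639, 0.0549]
tcp_rot: [-0.003, 0.754, 0.656, -0.005]
contact_force: [-0.8, -0.8, -0.4]
grip_width: 0.0449
grasp_force: 0.0
```

Emit:
{"api": "send_rows", "payload": {"moves": [[[-0.025,0.015,0.035,0,0,0,0.05],[-0.055,0.032,0.06,0,0,0,0.05],[-0.09,0.052,0.08,0,0,0,0.05],[-0.125,0.073,0.09,0,0,0,0.05],[-0.16,0.094,0.095,0,0,0,0.05],[-0.166,0.097,0.095,0,0,0,0.05],[-0.166,0.097,0.095,0,0,0,0.05]]]}}

```text
clock: 11.72
position: [0.4549, 0.1643, 0.1565]
tcp_rot: [0.001, 0.752, 0.659, 0.0]
contact_force: [0.1, 0.4, -0.1]
grip_width: 0.0502
grasp_force: 0.0
```

```bash
python3 look.py w4; python3 - <<'E'
from h import *
im,c=shot("top","top1")
for b in blobs(im,(20,110,120),(32,255,255),30,300): print("yel",cv2.boundingRect(b),rect(b,c,.032))
print(proj(c,[[.5454,-.0417,.032],[.5612,.0733,.032],[.6088,-.0503,.032],[.6246,.0647,.032]]))
E
```

```text
11.8167 [0.4585 0.1618 0.1559]
yel (358, 335, 11, 20) (array([ 0.5617, -0.0576]), array([12.3726, 29.4822]), np.float32(87.9672))
yel (409, 242, 31, 27) (array([0.6333, 0.0561]), array([32.2296, 33.6283]), np.float32(172.23444))
yel (242, 171, 30, 30) (array([0.4581, 0.1609]), array([30.2932, 31.0911]), np.float32(82.24824))
yel (308, 263, 8, 7) (array([ 0.3579, -0.0641]), array([16.2572, 19.2426]), np.float32(84.12274))
yel (287, 194, 15, 13) (array([ 0.5463, -0.0382]), array([34.711 , 40.0829]), np.float32(84.098915))
yel (287, 173, 15, 13) (array([ 0.6073, -0.0455]), array([35.4544, 40.5681]), np.float32(84.091415))
yel (247, 172, 15, 13) (array([0.6221, 0.0685]), array([35.4995, 40.2393]), np.float32(84.09554))
[[295.2914 200.1835]
 [254.4408 198.8369]
 [295.6311 178.3135]
 [255.2284 177.0017]]
```

Emit:
{"api": "send_rows", "payload": {"moves": [[[0.0,-0.0005,-0.04,0,0,0,0.05],[0.0,-0.0005,-0.08,0,0,0,0.05],[0.0,-0.0005,-0.115,0,0,0,0.05],[0.0,-0.0005,-0.14,0,0,0,0.05],[0.0,-0.0005,-0.15,0,0,0,0.05],[0.0,-0.0005,-0.15,0,0,0,0.05],[0.0,-0.0005,-0.15,0,0,0,0.025],[0.0,-0.0005,-0.15,0,0,0,0.025]]]}}

```text
clock: 12.53
position: [0.4593, 0.1618, 0.0065]
tcp_rot: [0.0, 0.755, 0.656, 0.001]
contact_force: [1.7, 0.9, -0.9]
grip_width: 0.03
grasp_force: 49.4
```

Emit:
{"api": "send_rows", "payload": {"moves": [[[0,0,0,0,0,0,0.025],[0,0,0,0,0,0,0.025],[0,0,0,0,0,0,0.025]]]}}

```text
clock: 12.78
position: [0.4587, 0.1615, 0.0064]
tcp_rot: [0.001, 0.755, 0.656, 0.001]
contact_force: [-0.8, -0.4, 3.8]
grip_width: 0.0296
grasp_force: 49.7
```

Emit:
{"api": "send_rows", "payload": {"moves": [[[0,0,0.04,0,0,0,0.025],[0.015,-0.012,0.07,0,0,0,0.025],[0.045,-0.038,0.075,0,0,0,0.025],[0.075,-0.064,0.075,0,0,0,0.025],[0.1026,-0.088,0.075,0,0,0,0.025],[0.1026,-0.088,0.075,0,0,0,0.025],[0.1026,-0.088,0.045,0,0,0,0.025],[0.1026,-0.088,0.03,0,0,0,0.025]]]}}

```text
clock: 13.45
position: [0.5605, 0.0723, 0.0344]
tcp_rot: [0.0, 0.755, 0.655, 0.0]
contact_force: [-0.8, -0.1, -1.0]
grip_width: 0.0298
grasp_force: 49.8
```

Emit:
{"api": "send_rows", "payload": {"moves": [[[0,0,-0.007,0,0,0,0.025],[0,0,-0.0105,0,0,0,0.025],[0,0,-0.0105,0,0,0,0.025],[0,0,-0.0105,0,0,0,0.045],[0,0,-0.0105,0,0,0,0.045],[0,0,-0.0105,0,0,0,0.045],[0,0,0.03,0,0,0,0.045],[0,0,0.07,0,0,0,0.05]]]}}

```text
clock: 14.12
position: [0.5586, 0.0734, 0.1045]
tcp_rot: [-0.002, 0.754, 0.656, -0.002]
contact_force: [1.0, -0.5, 0.8]
grip_width: 0.0498
grasp_force: 0.0
```

Emit:
{"api": "send_rows", "payload": {"moves": [[[-0.006,0.036,0.02,0,0,0,0.05],[-0.012,0.07,0.04,0,0,0,0.05],[-0.018,0.105,0.06,0,0,0,0.05],[-0.024,0.14,0.08,0,0,0,0.05],[-0.03,0.175,0.1,0,0,0,0.05],[-0.035,0.21,0.12,0,0,0,0.05],[-0.04,0.245,0.13,0,0,0,0.05],[-0.04,0.25,0.13,0,0,0,0.05]]]}}

```text
clock: 14.78
position: [0.5181, 0.3323, 0.2397]
tcp_rot: [-0.002, 0.752, 0.66, 0.004]
contact_force: [-0.9, 0.3, 0.8]
grip_width: 0.0497
grasp_force: 0.0
```

```bash
python3 - <<'E'
from h import *
for i in range(3): ctrl.read_camera("wrist")
im,c=shot("wrist","w5"); print(ctrl.read_state()["position"],ctrl.read_state()["joint_positions"])
for b in blobs(im,(0,0,150),(180,60,255),2000): print("cover",cv2.boundingRect(b),rect(b,c,.042))
for b in blobs(im,(0,90,30),(20,255,255),300,8000): print("handle?",cv2.boundingRect(b),rect(b,c,.072))
t,ct=shot("top","top2")
for b in blobs(t,(20,110,120),(32,255,255),30,300): print("yel",cv2.boundingRect(b),rect(b,ct,.032))
E
```

```text
[0.5206 0.3221 0.2348] [-0.1254  0.4947 -0.6572  1.6627  0.3327  1.0998 -1.0178]
cover (201, 81, 124, 160) (array([0.5241, 0.3307]), array([139.498 , 189.3024]), np.float32(78.61611))
handle? (369, 331, 47, 53) (array([0.6627, 0.0389]), array([ 29.4117, 114.2372]), np.float32(121.15357))
handle? (96, 324, 58, 60) (array([0.3145, 0.0943]), array([ 34.084 , 135.3911]), np.float32(43.86802))
handle? (198, 236, 111, 86) (array([0.4992, 0.1907]), array([121.9253, 139.7111]), np.float32(168.71364))
handle? (252, 137, 13, 66) (array([0.524 , 0.3319]), array([10.844 , 74.5946]), np.float32(78.82303))
yel (308, 263, 8, 8) (array([ 0.3565, -0.0639]), array([18.9577, 19.3057]), np.float32(84.12272))
yel (287, 194, 15, 13) (array([ 0.5463, -0.0382]), array([34.711 , 40.0829]), np.float32(84.098915))
yel (246, 193, 15, 13) (array([0.5612, 0.0774]), array([34.7541, 39.8221]), np.float32(84.10287))
yel (287, 173, 15, 13) (array([ 0.6073, -0.0455]), array([35.4547, 40.5681]), np.float32(84.091415))
yel (247, 172, 15, 13) (array([0.6221, 0.0685]), array([35.4995, 40.2393]), np.float32(84.09554))
```

View pics/w5.png

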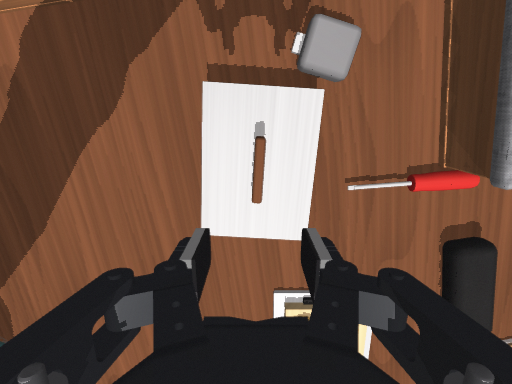

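Wrist view: cover at (262,160) with its brown bar handle at (258,168), long axis at 78.7°. Measured sizes of 139x189 mm and 75x11 mm match the description. All four knobs are in their wells.

Emit:
{"api": "send_rows", "payload": {"moves": [[[0.003,0.009,-0.03,0,0,-0.056,0.05],[0.003,0.009,-0.06,0,0,-0.056,0.05],[0.003,0.009,-0.1,0,0,-0.056,0.05],[0.003,0.009,-0.13,0,0,-0.056,0.05],[0.003,0.009,-0.13,0,0,-0.056,0.05],[0.003,0.009,-0.16,0,0,-0.056,0.05],[0.003,0.009,-0.18,0,0,-0.056,0.05],[0.003,0.009,-0.186,0,0,-0.056,0.05]]]}}

```text
clock: 15.7
position: [0.5231, 0.3301, 0.0475]
tcp_rot: [0.0, 0.773, 0.634, -0.002]
contact_force: [-0.2, 0.3, -0.4]
grip_width: 0.0499
grasp_force: 0.0
```

Emit:
{"api": "send_rows", "payload": {"moves": [[[0,0,0,0,0,0,0.045],[0,0,0,0,0,0,0.045]]]}}

```text
clock: 15.87
position: [0.5244, 0.3324, 0.0508]
tcp_rot: [0.0, 0.773, 0.634, 0.001]
contact_force: [0.3, -0.4, 0.1]
grip_width: 0.045
grasp_force: 0.0
```

Emit:
{"api": "send_rows", "payload": {"moves": [[[0,-0.001,-0.001,0,0,0,0.005],[0,-0.001,-0.001,0,0,0,0.005],[0,-0.001,-0.001,0,0,0,0.005],[0,-0.001,-0.001,0,0,0,0.005],[0,-0.001,-0.001,0,0,0,0.005],[0,-0.001,-0.001,0,0,0,0.005],[0,-0.001,-0.001,0,0,0,0.005],[0,-0.001,-0.001,0,0,0,0.005]]], "squeeze": 90}}

```text
clock: 16.53
position: [0.5243, 0.3317, 0.0499]
tcp_rot: [0.001, 0.773, 0.635, 0.001]
contact_force: [-0.1, -1.5, 5.9]
grip_width: 0.0101
grasp_force: 89.0
```

Emit:
{"api": "send_rows", "payload": {"moves": [[[0,0,0.02,0,0,0,0.005],[0,0,0.04,0,0,0,0.005],[0,0,0.065,0,0,0,0.005],[0,0,0.09,0,0,0,0.005],[0,0,0.09,0,0,0,0.005],[0,0,0.09,0,0,0,0.005]]]}}

```text
clock: 17.03
position: [0.5239, 0.3318, 0.1394]
tcp_rot: [0.0, 0.773, 0.635, 0.001]
contact_force: [0.7, -0.3, -2.3]
grip_width: 0.0097
grasp_force: 88.5
```

Emit:
{"api": "send_rows", "payload": {"moves": [[[0.004,-0.02,0,0,0,0.005,0.005],[0.009,-0.05,0,0,0,0.01,0.005],[0.015,-0.08,0,0,0,0.02,0.005],[0.021,-0.11,0,0,0,0.03,0.005],[0.027,-0.14,0,0,0,0.04,0.005],[0.032,-0.17,0,0,0,0.05,0.005],[0.038,-0.2,0,0,0,0.06,0.005],[0.044,-0.23,0,0,0,0.061,0.005]]]}}

```text
clock: 17.7
position: [0.5661, 0.0994, 0.1362]
tcp_rot: [-0.001, 0.753, 0.658, -0.002]
contact_force: [-0.1, -0.4, -2.5]
grip_width: 0.0099
grasp_force: 88.3
```

Emit:
{"api": "send_rows", "payload": {"moves": [[[0.005,-0.03,0,0,0,0,0.005],[0.01,-0.055,0,0,0,0,0.005],[0.014,-0.075,0,0,0,0,0.005],[0.017,-0.09,0,0,0,0,0.005],[0.017,-0.0905,0,0,0,0,0.005],[0.017,-0.0905,0,0,0,0,0.005],[0.017,-0.0905,0,0,0,0,0.005]]]}}

```text
clock: 18.28
position: [0.5834, 0.0121, 0.1372]
tcp_rot: [-0.001, 0.753, 0.659, -0.0]
contact_force: [-0.4, 1.1, -2.6]
grip_width: 0.01
grasp_force: 88.3
```

```bash
python3 - <<'E'
from h import *
for i in range(2): ctrl.read_camera("wrist")
im,c=shot("wrist","w6"); s=ctrl.read_state(); print(s["position"],s["tcp_rot"],s["grip_width"])
z=s["position"][2]-.0499
for b in blobs(im,(0,0,130),(180,60,255),2000): print("cover",cv2.boundingRect(b),rect(b,c,z+.042))
for b in blobs(im,(0,90,30),(20,255,255),300,8000): print("handle?",cv2.boundingRect(b),rect(b,c,z+.072))
t,ct=shot("top","top3")
for b in blobs(t,(0,0,150),(180,75,255),500):
    if 200<cv2.boundingRect(b)[0]<300: print("topcover",cv2.boundingRect(b),rect(b,ct,z+.042))
E
```

```text
[0.5839 0.0126 0.1379] [-0.0005  0.7521  0.659  -0.    ] 0.010077720375381913
cover (430, 224, 82, 102) (array([ 0.7116, -0.0338]), array([48.4322, 72.1326]), np.float32(96.38672))
cover (117, 63, 277, 213) (array([0.5878, 0.0462]), array([119.9869, 138.9379]), np.float32(172.45215))
handle? (243, 177, 25, 145) (array([0.584 , 0.0166]), array([11.3605, 76.3808]), np.float32(82.65834))
topcover (237, 154, 75, 66) (array([0.5698, 0.0176]), array([171.0907, 192.3033]), np.float32(82.22849))
topcover (279, 0, 181, 134) (array([ 0.9699, -0.2452]), array([344.8168, 551.6619]), np.float32(115.49743))
```

View pics/w6.png

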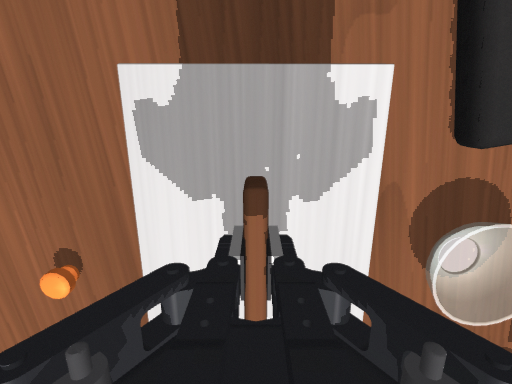

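The wrist view shows the cover held level, with its far edge at row 65 and corners at (118,65) and (393,65). I use those corners to get its centre.

```bash
python3 - <<'E'
from h import *
im=cv2.imread("pics/w6.png"); c=cam("wrist"); z=ctrl.read_state()["position"][2]-.0499
m=cv2.inRange(cv2.cvtColor(im,cv2.COLOR_BGR2HSV),(0,0,100),(180,60,255)); m[:, 420:]=0; m[210:]=0
cn=max(cv2.findContours(m,cv2.RETR_EXTERNAL,cv2.CHAIN_APPROX_NONE)[0],key=cv2.contourArea)[:,0]
L=np.array([cn[cn[:,1]==r,0].min() for r in range(70,200,4)]);Rr=np.array([cn[cn[:,1]==r,0].max()+1 for r in range(70,200,4)]);rows=np.arange(70,200,4)
T=np.array([[u,cn[cn[:,0]==u,1].min()] for u in range(130,385,10)])
PL=plane(c,np.c_[L,rows],z+.042);PR=plane(c,np.c_[Rr,rows],z+.042);PT=plane(c,T,z+.042)
a=np.radians(-7.8);ex=np.array([np.cos(a),np.sin(a)]);ey=np.array([-np.sin(a),np.cos(a)])
o=np.array([.585,.0115])
l=(PL[:,:2]-o)@np.c_[ex,ey];r=(PR[:,:2]-o)@np.c_[ex,ey];t=(PT[:,:2]-o)@np.c_[ex,ey]
print("left x",np.median(l[:,0]),"right",np.median(r[:,0]),"mid",(np.median(l[:,0])+np.median(r[:,0]))/2)
print("slopes",np.polyfit(l[:,1],l[:,0],1)[0],np.polyfit(r[:,1],r[:,0],1)[0],np.polyfit(t[:,0],t[:,1],1)[0],"far y",np.median(t[:,1])," centre",np.median(t[:,1])-.095)
E
```

```text
left x -0.07092945947281057 right 0.06807933659898824 mid -0.0014250614369111653
slopes -0.0011323949897217684 -0.004741455827001262 0.0010207828444915876 far y 0.09418298920347654  centre -0.0008170107965234652
```

Emit:
{"api": "send_rows", "payload": {"moves": [[[0.0013,0.0006,-0.01,0,0,0,0.005],[0.0013,0.0006,-0.025,0,0,0,0.005],[0.0013,0.0006,-0.037,0,0,0,0.005],[0.0013,0.0006,-0.045,0,0,0,0.005],[0.0013,0.0006,-0.052,0,0,0,0.005],[0.0013,0.0006,-0.058,0,0,0,0.005],[0.0013,0.0006,-0.064,0,0,0,0.005],[0.0013,0.0006,-0.067,0,0,0,0.005]]]}}

```text
clock: 19.15
position: [0.5855, 0.0116, 0.0705]
tcp_rot: [-0.0, 0.753, 0.658, -0.0]
contact_force: [-0.5, 0.2, -3.5]
grip_width: 0.0101
grasp_force: 88.4
```

Emit:
{"api": "send_rows", "payload": {"moves": [[[0,0,-0.003,0,0,0,0.005],[0,0,-0.006,0,0,0,0.005],[0,0,-0.006,0,0,0,0.005]]]}}

```text
clock: 19.4
position: [0.5856, 0.0114, 0.0649]
tcp_rot: [-0.0, 0.753, 0.658, -0.0]
contact_force: [0.3, 0.1, -2.5]
grip_width: 0.0098
grasp_force: 88.4
```

Emit:
{"api": "send_rows", "payload": {"moves": [[[0,0,-0.002,0,0,0,0.005],[0,0,-0.004,0,0,0,0.005],[0,0,-0.006,0,0,0,0.005],[0,0,-0.007,0,0,0,0.005],[0,0,-0.007,0,0,0,0.005]]]}}

```text
clock: 19.82
position: [0.586, 0.0117, 0.0605]
tcp_rot: [0.001, 0.753, 0.658, -0.0]
contact_force: [-5.3, -0.8, 12.0]
grip_width: 0.0103
grasp_force: 90.7
```

Emit:
{"api": "send_rows", "payload": {"moves": [[[0,0,-0.002,0,0,0,0.005],[0,0,-0.004,0,0,0,0.005],[0,0,-0.005,0,0,0,0.005],[0,0,-0.005,0,0,0,0.005],[0,0,-0.005,0,0,0,0.005]]]}}

```text
clock: 20.23
position: [0.5859, 0.0114, 0.0579]
tcp_rot: [0.001, 0.753, 0.658, -0.001]
contact_force: [-14.2, -2.9, 31.2]
grip_width: 0.0104
grasp_force: 93.4
```

Emit:
{"api": "send_rows", "payload": {"moves": [[[0,0,0.003,0,0,0,0.005],[0,0,0.004,0,0,0,0.035],[0,0,0.004,0,0,0,0.035],[0,0,0.004,0,0,0,0.035],[0,0,0.03,0,0,0,0.035],[0,0,0.06,0,0,0,0.035],[0,0,0.08,0,0,0,0.0],[0,0,0.08,0,0,0,0.0]]]}}

```text
clock: 20.9
position: [0.5886, 0.0123, 0.1373]
tcp_rot: [0.002, 0.753, 0.658, 0.003]
contact_force: [1.1, 0.3, -0.8]
grip_width: 0.0115
grasp_force: 0.0
```

Emit:
{"api": "send_rows", "payload": {"moves": [[[0.005,0.035,0,0,0,0,0.0],[0.0105,0.07,-0.01,0,0,0,0.0],[0.0105,0.079,-0.03,0,0,0,0.0],[0.0105,0.079,-0.055,0,0,0,0.0],[0.0105,0.079,-0.075,0,0,0,0.0],[0.0105,0.079,-0.075,0,0,0,0.0],[0.0105,0.079,-0.075,0,0,0,0.0]]]}}

```text
clock: 21.48
position: [0.5951, 0.0905, 0.0567]
tcp_rot: [-0.001, 0.753, 0.658, -0.001]
contact_force: [1.0, -0.3, -0.2]
grip_width: 0.0001
grasp_force: 0.0
```

Emit:
{"api": "send_rows", "payload": {"moves": [[[0,0,-0.004,0,0,0,0.0],[0,0,-0.007,0,0,0,0.0],[0,0,-0.0095,0,0,0,0.0],[0,0,-0.0115,0,0,0,0.0],[0,0,-0.0115,0,0,0,0.0],[0,0,-0.0115,0,0,0,0.0]]]}}

```text
clock: 21.98
position: [0.5971, 0.0904, 0.0501]
tcp_rot: [0.001, 0.753, 0.658, 0.0]
contact_force: [-6.6, -2.1, 18.0]
grip_width: 0.0001
grasp_force: 9.1
```

Emit:
{"api": "send_rows", "payload": {"moves": [[[0,0,0.03,0,0,0,0.0],[0,0,0.06,0,0,0,0.0],[-0.005,-0.038,0.065,0,0,0,0.0],[-0.01,-0.076,0.065,0,0,0,0.0],[-0.016,-0.115,0.065,0,0,0,0.0],[-0.0215,-0.153,0.065,0,0,0,0.0],[-0.0215,-0.158,0.04,0,0,0,0.0],[-0.0215,-0.158,0.012,0,0,0,0.0]]]}}

```text
clock: 22.65
position: [0.5765, -0.0733, 0.0606]
tcp_rot: [0.003, 0.756, 0.655, 0.001]
contact_force: [0.0, -0.4, -1.0]
grip_width: -0.0001
grasp_force: 0.0
```

Emit:
{"api": "send_rows", "payload": {"moves": [[[0,0,0,0,0,0,0.0],[0,0,-0.004,0,0,0,0.0],[0,0,-0.008,0,0,0,0.0],[0,0,-0.0105,0,0,0,0.0],[0,0,-0.012,0,0,0,0.0],[0,0,-0.012,0,0,0,0.0],[0,0,-0.012,0,0,0,0.0]]]}}

```text
clock: 23.23
position: [0.5759, -0.0665, 0.0501]
tcp_rot: [0.001, 0.752, 0.659, 0.0]
contact_force: [-5.7, 0.8, 16.4]
grip_width: 0.0
grasp_force: 8.0
```

Emit:
{"api": "send_rows", "payload": {"moves": [[[0,0,0.04,0,0,0,0.0],[0,-0.02,0.075,0,0,0,0.05],[-0.012,-0.05,0.1,0,0,0,0.08],[-0.022,-0.085,0.12,0,0,0,0.08],[-0.032,-0.12,0.14,0,0,0,0.08],[-0.042,-0.155,0.16,0,0,0,0.08],[-0.052,-0.19,0.18,0,0,0,0.08],[-0.06,-0.225,0.2,0,0,0,0.08]]]}}

```text
clock: 23.9
position: [0.5144, -0.2934, 0.2494]
tcp_rot: [0.001, 0.752, 0.659, 0.0]
contact_force: [1.4, -0.2, 0.6]
grip_width: 0.0797
grasp_force: 0.0
```

Emit:
{"api": "send_rows", "payload": {"moves": [[[-0.008,-0.03,0.02,0,0,0,0.08],[-0.016,-0.06,0.02,0,0,0,0.08],[-0.02,-0.08,0.02,0,0,0,0.08],[-0.02,-0.08,0.02,0,0,0,0.08],[-0.02,-0.08,0.02,0,0,0,0.08],[-0.02,-0.08,0.02,0,0,0,0.08]]]}}

```text
clock: 24.4
position: [0.4956, -0.3709, 0.2675]
tcp_rot: [0.0, 0.752, 0.659, 0.0]
contact_force: [-1.4, -0.6, -0.3]
grip_width: 0.08
grasp_force: 0.0
```

```bash
python3 - <<'E'
from h import *
for i in range(3): ctrl.read_camera("wrist")
im,c=shot("wrist","w7"); s=ctrl.read_state(); print(s["clock"],s["position"],s["tcp_rot"],s["joint_positions"])
for b in blobs(im,(8,50,150),(26,220,255),1000): print("carton?",cv2.boundingRect(b),rect(b,c,.026))
for b in blobs(im,(0,0,120),(180,60,255),1000): print("white",cv2.boundingRect(b),rect(b,c,.008),rect(b,c,.026))
t,ct=shot("top","top4")
for b in blobs(t,(0,0,150),(180,75,255),500):
    if 200<cv2.boundingRect(b)[0]<300: print("topcover",cv2.boundingRect(b),rect(b,ct,.05))
E
```

```text
24.6 [ 0.4955 -0.3709  0.2671] [0.0001 0.752  0.6591 0.0001] [ 1.0252  0.4573 -0.5926  1.6156  0.2731  1.1523  0.2371]
carton? (389, 338, 56, 46) (array([ 0.7166, -0.7585]), array([ 71.8826, 132.3162]), np.float32(116.34684))
carton? (0, 0, 512, 330) (array([ 0.4908, -0.4064]), array([478.0055, 849.9033]), np.float32(172.53564))
white (259, 81, 79, 84) (array([ 0.5627, -0.3225]), array([105.8029, 110.2851]), np.float32(79.097275)) (array([ 0.5601, -0.3216]), array([101.0627, 105.3442]), np.float32(79.09732))
white (185, 81, 37, 45) (array([ 0.4346, -0.2772]), array([39.1853, 53.2574]), np.float32(94.304146)) (array([ 0.4377, -0.2783]), array([37.4297, 50.8713]), np.float32(94.30414))
topcover (237, 162, 75, 58) (array([0.5779, 0.0148]), array([161.074, 205.651]), np.float32(82.300255))
topcover (279, 0, 181, 133) (array([ 1.0141, -0.2624]), array([365.7733, 605.6155]), np.float32(115.026886))
```

View pics/w7.png

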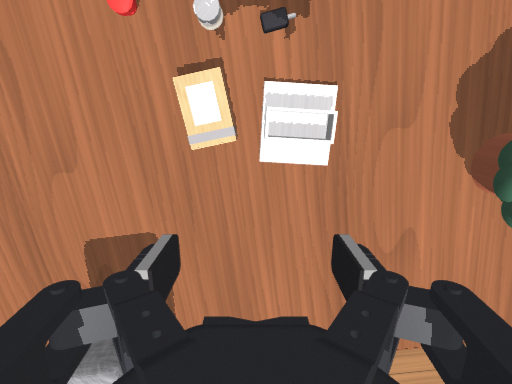

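Wrist view: carton corners at (174,77), (219,68), (236,139) and (191,149). The stand is at (298,123) with its slot between rows 110 and 137, and the fob at (275,20).

```bash
python3 - <<'E'
from h import *
im=cv2.imread("pics/w7.png"); c=cam("wrist"); 
print(plane(c,[(174,77),(219,68),(236,139),(191,149)],.026)[:,:2], plane(c,[(174,77),(219,68),(236,139),(191,149)],.026).mean(0))
roi=im[60:156,165:248]; m=cv2.inRange(roi,(0,0,165),(255,255,255))
m=(roi.max(2)>190).astype(np.uint8)|((roi.min(2)>110).astype(np.uint8)); m=cv2.morphologyEx(m*255,cv2.MORPH_CLOSE,np.ones((5,5)))
b=max(cv2.findContours(m,cv2.RETR_EXTERNAL,cv2.CHAIN_APPROX_NONE)[0],key=cv2.contourArea)+np.array([165,60])
print(cv2.boundingRect(b),rect(b,c,.026))
t=cv2.imread("pics/top4.png");a=cv2.resize(im[65:175,250:350],None,fx=5,fy=5,interpolation=cv2.INTER_NEAREST)
cv2.imwrite("pics/crop2.png",a)
E
```

```text
[[ 0.4061 -0.242 ]
 [ 0.4655 -0.2391]
 [ 0.4737 -0.3304]
 [ 0.4101 -0.3358]] [ 0.4388 -0.2868  0.026 ]
(172, 67, 65, 83) (array([ 0.4384, -0.2871]), array([65.1647, 95.5567]), np.float32(94.01931))
```

View pics/crop2.png

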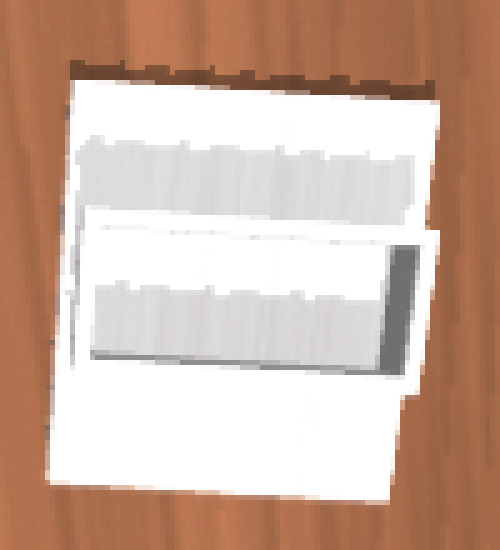

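The crop gives plate corners at (265,81), (338,85), (328,165.6) and (259.4,161.4). The slot's inner top corners are at (270,110.4), (334,114.2), (330.8,140.2) and (268.2,136.4).

```bash
python3 - <<'E'
from h import *
c=cam("wrist")
for nm,p,z in(("plate",[(265,81),(338,85),(328,165.6),(259.4,161.4)],.008),("slot",[(270,110.4),(334,114.2),(330.8,140.2),(268.2,136.4)],.038)):
    P=plane(c,p,z)[:,:2]; e=np.roll(P,-1,0)-P
    print(nm,P.mean(0),np.linalg.norm(e,axis=1)*1000,np.degrees(np.arctan2(e[:,1],e[:,0])))
E
```

```text
plate [ 0.5613 -0.3235] [ 99.5088 110.9874 100.9394 109.9564] [ -10.4404 -100.5048  168.9681   78.7519]
slot [ 0.5612 -0.3234] [82.9765 33.2027 83.1885 32.9808] [ -10.7672 -100.4668  169.0802   79.1674]
```

```bash
cat > plan.py <<'E'
from h import *
def tgt(yaw,tilt):
    "tool down with closing axis at yaw, then tilted about it (deg)"
    a=np.radians(yaw);y=np.array([np.cos(a),np.sin(a),0]);z=np.array([0,0,-1.]);x=np.cross(y,z)
    return R.from_rotvec(np.radians(tilt)*y)*R.from_matrix(np.c_[x,y,z])
def now():
    q=ctrl.read_state()["tcp_rot"]; return R.from_quat([q[1],q[2],q[3],q[0]])
E
python3 - <<'E'
from plan import *
for t in(20,40,45): print(t,(tgt(4,t)*now().inv()).as_rotvec())
print((tgt(-10.8,-45)*now().inv()).as_rotvec())
E
```

```text
20 [ 0.3495 -0.0107  0.1998]
40 [ 0.699  -0.0215  0.1936]
45 [ 0.7863 -0.0242  0.1914]
[-0.7754  0.1255 -0.0536]
```

Emit:
{"api": "send_rows", "payload": {"moves": [[[-0.01,0.01,0,0.1,-0.003,0.03,0.078],[-0.02,0.02,-0.01,0.2,-0.006,0.06,0.078],[-0.03,0.03,-0.02,0.3,-0.009,0.09,0.078],[-0.04,0.04,-0.03,0.4,-0.012,0.11,0.078],[-0.05,0.05,-0.04,0.5,-0.015,0.14,0.078],[-0.055,0.057,-0.05,0.6,-0.018,0.16,0.078],[-0.055,0.057,-0.06,0.7,-0.0215,0.19,0.078],[-0.055,0.057,-0.07,0.786,-0.024,0.191,0.078]]]}}

```text
clock: 25.32
position: [0.4397, -0.3157, 0.1965]
tcp_rot: [-0.281, 0.63, 0.675, 0.262]
contact_force: [0.1, -0.4, 0.1]
grip_width: 0.0779
grasp_force: 0.0
```

```bash
python3 - <<'E'
from plan import *
ctrl.read_camera("top")
s=ctrl.read_state(); print(s["position"],s["joint_positions"],np.degrees((tgt(4,45)*now().inv()).as_rotvec()))
im,c=shot("wrist","w8")
E
```

```text
[ 0.4376 -0.3172  0.1905] [ 1.2742  0.8342 -0.7119  1.5072 -0.0897  1.4922  0.695 ] [-0.6668 -0.442   0.3138]
```

Emit:
{"api": "send_rows", "payload": {"moves": [[[0,0,-0.03,0,0,0,0.078],[0,0,-0.065,0,0,0,0.078],[0,0,-0.1,0,0,0,0.078],[0,0,-0.13,0,0,0,0.078],[0,0,-0.145,0,0,0,0.078],[0,0,-0.145,0,0,0,0.078],[0,0,-0.145,0,0,0,0.078]]]}}

```text
clock: 26.0
position: [0.4406, -0.3151, 0.0532]
tcp_rot: [-0.28, 0.631, 0.675, 0.26]
contact_force: [0.9, 0.6, -0.0]
grip_width: 0.078
grasp_force: 0.0
```

```bash
python3 - <<'E'
from plan import *
ctrl.read_camera("top");ctrl.read_camera("top")
s=ctrl.read_state(); print(s["position"],s["contact_force"],np.degrees((tgt(4,45)*now().inv()).as_rotvec()))
im,c=shot("wrist","w9")
E
```

```text
[ 0.4411 -0.316   0.0542] [-0.2642  0.0072  0.618 ] [0.1787 0.0573 0.0729]
```

View pics/w9.png

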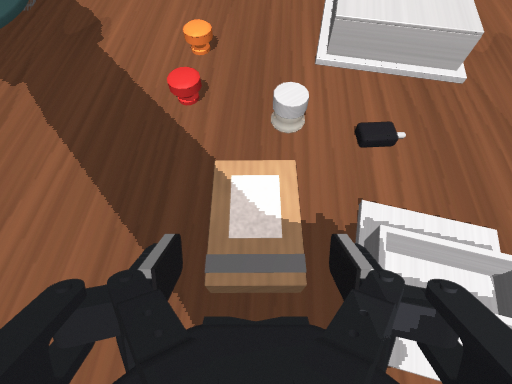

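The carton sits between the fingers, centred at about (255,225). The cover lies down on its flange at top right. I descend and grip.

Emit:
{"api": "send_rows", "payload": {"moves": [[[0,0,-0.015,0,0,0,0.078],[0,0,-0.03,0,0,0,0.078],[0,0,-0.04,0,0,0,0.078],[0,0,-0.046,0,0,0,0.078],[0,0,-0.046,0,0,0,0.078],[0,0,-0.046,0,0,0,0.078]]]}}

```text
clock: 26.65
position: [0.4395, -0.315, 0.0052]
tcp_rot: [-0.281, 0.631, 0.675, 0.261]
contact_force: [0.0, -0.9, -0.7]
grip_width: 0.0785
grasp_force: 0.0
```

Emit:
{"api": "send_rows", "payload": {"moves": [[[0,0,0,0,0,0,0.055],[0,0,0,0,0,0,0.055],[0,0,0,0,0,0,0.055],[0,0,0,0,0,0,0.055],[0,0,0,0,0,0,0.055]]], "squeeze": 80}}

```text
clock: 27.07
position: [0.4403, -0.3163, 0.0066]
tcp_rot: [-0.279, 0.631, 0.675, 0.26]
contact_force: [0.7, -3.3, 5.0]
grip_width: 0.0621
grasp_force: 88.9
```

Emit:
{"api": "send_rows", "payload": {"moves": [[[0,0,0.01,0,0,0,0.055],[0,0,0.03,0,0,0,0.055],[0,0,0.06,0,0,0,0.055],[0,0,0.09,0,0,0,0.055],[0,0,0.12,0,0,0,0.055],[0,0,0.15,0,0,0,0.055],[0,0,0.17,0,0,0,0.055],[0,0,0.17,0,0,0,0.055]]]}}

```text
clock: 27.73
position: [0.4413, -0.3156, 0.1803]
tcp_rot: [-0.277, 0.631, 0.676, 0.26]
contact_force: [0.0, -0.3, -1.2]
grip_width: 0.0622
grasp_force: 88.1
```

```bash
python3 - <<'E'
from plan import *
ctrl.read_camera("top");ctrl.read_camera("top")
s=ctrl.read_state(); print(s["position"],s["contact_force"],s["grip_width"],s["grasp_force"])
im,c=shot("wrist","w10")
t=tgt(-10.8,-45)*now().inv(); print(t.as_rotvec(),np.degrees(t.magnitude()))
E
```

```text
[ 0.4394 -0.3153  0.176 ] [ 0.0745  0.3105 -1.9555] 0.062047320861952346 88.14501643180847
[-1.5713  0.0915 -0.1993] 90.90032688140856
```

View pics/w10.png

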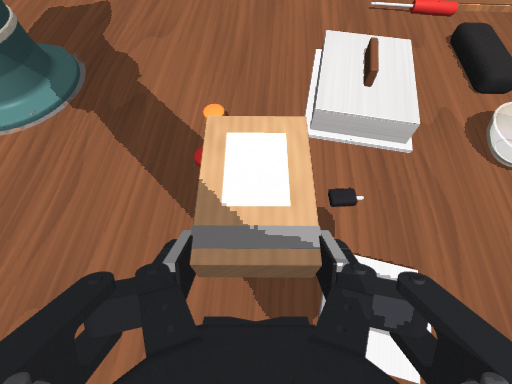

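The carton is gripped squarely, spanning (200-320, 117-275), and level. Now I turn it 91° while moving over the stand.

Emit:
{"api": "send_rows", "payload": {"moves": [[[0.01,-0.001,0,-0.1,0.006,-0.013,0.055],[0.02,-0.002,0.005,-0.2,0.012,-0.025,0.055],[0.03,-0.003,0.01,-0.3,0.017,-0.038,0.055],[0.04,-0.004,0.015,-0.4,0.023,-0.051,0.055],[0.05,-0.005,0.02,-0.5,0.029,-0.064,0.055],[0.06,-0.006,0.02,-0.6,0.035,-0.076,0.055],[0.06,-0.007,0.02,-0.7,0.041,-0.089,0.055],[0.06,-0.007,0.02,-0.786,0.046,-0.1,0.055]]]}}

```text
clock: 28.55
position: [0.4995, -0.3213, 0.1946]
tcp_rot: [-0.019, 0.728, 0.686, -0.02]
contact_force: [0.7, -0.3, -1.8]
grip_width: 0.0622
grasp_force: 88.0
```

```bash
python3 - <<'E'
from plan import *
s=ctrl.read_state(); print(s["position"],s["joint_positions"],s["grip_width"]); t=tgt(-10.8,-45)*now().inv(); print(t.as_rotvec(),np.degrees(t.magnitude()))
E
```

```text
[ 0.4995 -0.3213  0.1946] [ 0.9063  0.5052 -0.5427  1.715   0.3165  1.0585  0.1885] 0.062196159051232276
[-0.7827  0.0451 -0.1008] 45.291026824528366
```

Emit:
{"api": "send_rows", "payload": {"moves": [[[0.01,-0.001,0,-0.1,0.006,-0.013,0.055],[0.02,-0.002,0,-0.2,0.012,-0.025,0.055],[0.03,-0.003,0,-0.3,0.017,-0.038,0.055],[0.04,-0.004,0,-0.4,0.023,-0.051,0.055],[0.05,-0.006,0,-0.5,0.029,-0.064,0.055],[0.06,-0.0085,0,-0.6,0.035,-0.076,0.055],[0.06,-0.0085,0,-0.7,0.041,-0.089,0.055],[0.06,-0.0085,0,-0.785,0.046,-0.1,0.055]]]}}

```text
clock: 29.22
position: [0.5596, -0.3293, 0.1936]
tcp_rot: [0.245, 0.71, 0.59, -0.296]
contact_force: [-0.6, -0.3, -2.7]
grip_width: 0.0618
grasp_force: 88.1
```

```bash
python3 - <<'E'
from plan import *
for i in range(3): ctrl.read_camera("top")
s=ctrl.read_state(); print(s["position"],s["joint_positions"],s["grip_width"],s["contact_force"]); t=tgt(-10.8,-45)*now().inv(); print(t.as_rotvec())
w,c=shot("wrist","w11"); im,cs=shot("scene","s2"); tp,ct=shot("top","top5")
P=[.5612,-.3234,s["position"][2]-.0293]; u=proj(cs,P)[0].astype(int); v=proj(ct,P)[0].astype(int); print(u,v)
g=lambda im,u,h:cv2.resize(im[max(u[1]-h,0):u[1]+h,max(u[0]-h,0):u[0]+h],(390,390),interpolation=cv2.INTER_CUBIC)
cv2.imwrite("pics/crop3.png",np.hstack([g(im,u,55),g(tp,v,55)]))
E
```

```text
[ 0.5592 -0.3285  0.1924] [ 0.3083  0.5752 -0.2384  1.7839  1.0248  1.173  -0.6928] 0.06237180928708119 [ 0.4257  0.1948 -2.0366]
[-0.004  -0.0054 -0.0045]
[ 97 164] [407 173]
```

View pics/w11.png

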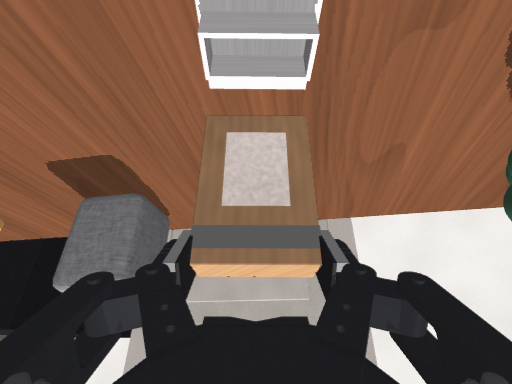

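The wrist view shows the carton upright in hand over the stand, with its lower edge at row 115 and columns 207-306. The slot is at columns 205-317, well aligned. I check the in-hand pose against the edge pixels.

```bash
python3 - <<'E'
from plan import *
c=cam("wrist"); p=ctrl.read_state()["position"]; a=np.radians(-10.8); ex=np.array([np.cos(a),np.sin(a),0]);ey=np.array([-np.sin(a),np.cos(a),0]);ez=np.array([0,0,1.])
C=p-.0293*ez+.0064*ey; print("centre",C)
for sx in(-1,1):
    for sy in(1,): print(proj(c,[C+sx*.032*ex+.013*ey-.048*ez, C+sx*.032*ex+.013*ey+.048*ez, C+sx*.032*ex-.013*ey+.048*ez]))
E
```

```text
centre [ 0.5602 -0.3261  0.1665]
[[205.5586 115.5576]
 [187.3189 265.2432]
 [197.4472 277.6641]]
[[305.3822 115.5448]
 [323.4843 265.2875]
 [313.4119 277.7062]]
```

Emit:
{"api": "send_rows", "payload": {"moves": [[[0.001,0.0025,-0.02,0,0,0,0.055],[0.001,0.0025,-0.045,0,0,0,0.055],[0.001,0.0025,-0.065,0,0,0,0.055],[0.001,0.0025,-0.075,0,0,0,0.055],[0.001,0.0025,-0.075,0,0,0,0.055],[0.001,0.0025,-0.085,0,0,0,0.055],[0.001,0.0025,-0.095,0,0,0,0.055],[0.001,0.0025,-0.1,0,0,0,0.055]]]}}

```text
clock: 30.18
position: [0.5607, -0.3287, 0.0953]
tcp_rot: [0.244, 0.712, 0.589, -0.294]
contact_force: [0.4, -0.9, -1.5]
grip_width: 0.0622
grasp_force: 88.1
```

Emit:
{"api": "send_rows", "payload": {"moves": [[[0,0,-0.004,0,0,0,0.055],[0,0,-0.007,0,0,0,0.055],[0,0,-0.009,0,0,0,0.055],[0,0,-0.009,0,0,0,0.055]]]}}

```text
clock: 30.52
position: [0.5607, -0.3284, 0.0865]
tcp_rot: [0.244, 0.712, 0.589, -0.295]
contact_force: [1.1, 0.0, -2.3]
grip_width: 0.0621
grasp_force: 88.1
```

Emit:
{"api": "send_rows", "payload": {"moves": [[[0,0,-0.0015,0,0,0,0.055],[0,0,-0.0015,0,0,0,0.055]]]}}

```text
clock: 30.68
position: [0.561, -0.3285, 0.0856]
tcp_rot: [0.245, 0.712, 0.589, -0.294]
contact_force: [-0.1, -0.7, -1.1]
grip_width: 0.0625
grasp_force: 88.1
```

Emit:
{"api": "send_rows", "payload": {"moves": [[[0,0,0.001,0,0,0,0.063],[0,0,0.001,0,0,0,0.067],[0,0,0.001,0,0,0,0.074],[0,0,0.001,0,0,0,0.076],[0,0,0.001,0,0,0,0.076]]]}}

```text
clock: 31.1
position: [0.5608, -0.3285, 0.0865]
tcp_rot: [0.244, 0.712, 0.589, -0.294]
contact_force: [0.2, 0.7, -0.8]
grip_width: 0.0763
grasp_force: 0.0
```

```bash
python3 - <<'E'
from plan import *
s=ctrl.read_state(); print(s["position"],s["contact_force"],s["grip_width"]); shot("wrist","w12")
E
```

```text
[ 0.5608 -0.3285  0.0865] [ 0.173   0.7043 -0.7906] 0.07628517758867727
```

View pics/w12.png

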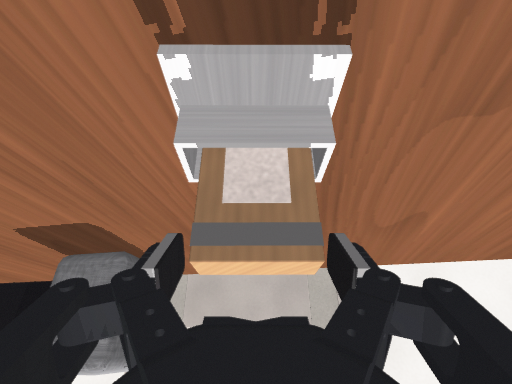

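The carton stands in the slot with the fingers clear of its sides. I retreat along the tool axis.

Emit:
{"api": "send_rows", "payload": {"moves": [[[0.002,0.01,0.0105,0,0,0,0.077],[0.004,0.021,0.021,0,0,0,0.077],[0.008,0.042,0.042,0,0,0,0.077],[0.012,0.063,0.064,0,0,0,0.077],[0.016,0.083,0.085,0,0,0,0.077],[0.02,0.104,0.106,0,0,0,0.077],[0.02,0.104,0.13,0,0,0,0.077],[0.02,0.104,0.16,0,0,0,0.077]]]}}

```text
clock: 31.82
position: [0.5813, -0.2204, 0.2474]
tcp_rot: [0.244, 0.71, 0.591, -0.294]
contact_force: [0.1, 0.1, -0.5]
grip_width: 0.0772
grasp_force: 0.0
```

Emit:
{"api": "send_rows", "payload": {"moves": [[[-0.04,0,0.03,0.1,0,0,0.077],[-0.08,0,0.03,0.2,0,0,0.077],[-0.12,0,0.03,0.3,0,0,0.077],[-0.15,0,0.03,0.4,0,0,0.077],[-0.18,0,0.03,0.5,0,0,0.077],[-0.18,0,0.03,0.6,0,0,0.077],[-0.18,0,0.03,0.6,0,0,0.077]]]}}

```text
clock: 32.4
position: [0.3997, -0.2272, 0.279]
tcp_rot: [0.024, 0.754, 0.647, -0.106]
contact_force: [0.8, -0.6, 1.0]
grip_width: 0.077
grasp_force: 0.0
```

```bash
python3 - <<'E'
from plan import *
for i in range(4): ctrl.read_camera("top")
im,cs=shot("scene","s3"); tp,ct=shot("top","top6"); s=ctrl.read_state(); print(s["clock"],s["position"],s["contact_force"])
a=np.radians(-7.8);ex=np.array([np.cos(a),np.sin(a),0]);ey=np.array([-np.sin(a),np.cos(a),0]);O=np.array([.585,.0115,0])
b=np.radians(-10.8);fx=np.array([np.cos(b),np.sin(b),0]);fy=np.array([-np.sin(b),np.cos(b),0]);Q=np.array([.5612,-.3234,0])
K=[[O+sx*.07*ex+sy*.095*ey+np.array([0,0,.05]) for sx,sy in((1,1),(1,-1),(-1,-1),(-1,1))],[Q+sx*.032*fx+sy*.013*fy+np.array([0,0,.104]) for sx,sy in((1,1),(1,-1),(-1,-1),(-1,1))]]
outs=[]
for i,c,(x0,x1,y0,y1) in((im,cs,(80,300,150,250)),(tp,ct,(225,425,145,250))):
    i=cv2.resize(i,None,fx=3,fy=3,interpolation=cv2.INTER_CUBIC)
    for k in K: cv2.polylines(i,[np.int32(proj(c,k)*3+1)],True,(255,0,255),1)
    outs.append(cv2.resize(i[y0*3:y1*3,x0*3:x1*3],(660,295)))
cv2.imwrite("pics/fin.png",np.vstack(outs))
E
```

```text
32.7 [ 0.4016 -0.2226  0.2759] [ 0.7072  0.0564 -0.5205]
```

View pics/fin.png

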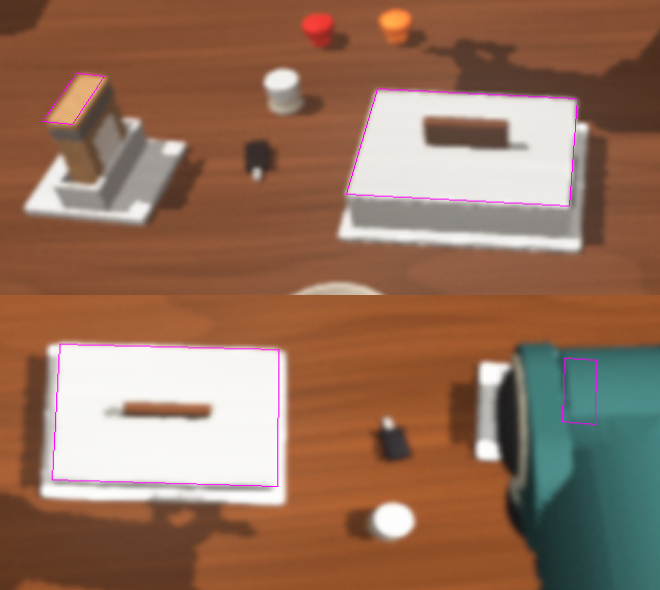

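The final views show the cover and the upright carton both on their predicted outlines, with the bystanders in place. I hand in.

```bash
python3 -c "
from bench import ctrl
print(ctrl.finish_job())"
```

```text
the job is handed in; nothing more can be done
None
```

I put all four brass knobs in their own wells, pressed the cover home at both ends, stood the carton upright in the slot and handed the job in at about 33 s; no verdict was returned.

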